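# Unmould a plaque and hold the paint case open for the painter

### The arm

A 6-joint arm with a two-finger parallel gripper is mounted at the origin on the work surface. World frame = base frame: x ahead of the robot, y to its left, z up, the work surface at z = 0. Lengths are in m, angles in degrees, forces in N, time in s.
With the tool pointing down it reaches from about 0.4 to 0.925 m from the base axis. Payload 12.5 kg.
Tool frame: the origin (TCP) lies on the mounting face of the last link; the fingertips stand 190 mm ahead of it and the grasp point (between the pads) lies bot.grip_depth ahead of it (bot.grip_depth is the distance from the TCP to the grasp point, in m); z points along the fingers, y is the line along which they close (so a half turn about z gives the same grasp; the last joint's range is limited). The gripper opens to 95 mm and grips with 3 to 60 N. Pads are 20 mm wide; open, the fingers measure 119 mm over their backs; the gripper's body (75 mm by 180 mm) begins 59 mm behind the grasp point.
Start: joints at [-78.071, 28.126, 89.318, -0, 62.55, -6.05], TCP at [0.193, -0.594, 0.405] pointing down, gripper open.
Joint ranges: [-177.58, 177.58], [-47.91, 125.51], [2.72, 160], [-65.01, 245.01], [3.68, 167.84], [-153.87, 153.87]. Speed limits (degrees/s): [127.2, 127.2, 159.86, 180, 180, 180].

### API

Orientations are given as a 3x3 rotation matrix whose columns are the frame's x, y, z axes.
In Python, from plant import bot gives the robot as it stands. The module is installed in compiled form; this text tells all that it offers. Calls block until the motion is done:
- bot.reach(position, orientation): joint-space move of the TCP to a pose.
- bot.servo_line(position, ori=None, feed=0.15, until_force=None): straight line of the TCP; ori=None keeps the orientation; feed is the mean speed in m/s. With until_force (N) it stops when the force on the tool has changed by that much, and returns True; else False.
- bot.move_joints(angles): joint-space move.
- bot.ungrasp() and bot.close_gripper(grasp_force=None): open the fingers fully, or close them until they stop; grasp_force is the grip in N (None keeps the last).
- bot.wait(seconds).
- bot.solve_ik(position, orientation): joint angles nearest the present ones, or None.
- bot.state(): the state.
- bot.grab_frame(name): name is "side" or "top"; returns a dict with "image" (384x512x3 uint8, red, green, blue), "range_z" (384x512 float32, m along the optical axis (not along the pixel's ray), 0 where there is no reading), "fx", "fy", "cx", "cy" (pixels), "R" (3x3) and "t" (3): a world point X has camera coordinates R X + t. Camera axes: x right, y down, z forward; pixel columns grow to the right and rows downward; lengths in m; the calibration is good to about 2 mm. A picture is of the moment at which its call begins.
A pose or a line that the arm cannot do raises bot.IKError and nothing moves.
- bot.hand_in(): hands the job in; it is judged then, once.
The state is a dict: "clock": time; "q": joint angles; "joint_velocities": joint speeds; "effort": joint torques, N m; "eef_pos": TCP position; "eef_rot": TCP orientation; "force": force on the tool from outside, world axes, zero at the start; "wrist_torque": the same for the moment, N m; "finger_gap": finger opening in m; "grasp_force": force on a finger pad.
Only numpy, scipy, OpenCV 4.12 (cv2) and the standard library are available. Lean on these libraries where they do the work, as an engineer would, in place of code of your own. Each camera call takes 0.05 s, during which the arm holds its last target. There are 200 camera calls.

### The job

Get the place ready for the painter sitting opposite: lift the arch-shaped plaster plaque out of its mould (the round one stays in its own) and set it down gently, flat and flower side up, in the middle of the cork mat. Then lift the lid of the paint case to 50 degrees, so that the painter can see the flower pattern inside it, and finish still holding it there with the gripper: the lid falls shut when let go. Leave everything else where it stands.

Things in the scene. Friction and masses are not known exactly. Their poses are not given: they have to be found in the camera images.
- arch_plaque: The plaster plaque to move: 80 mm long (its x) x 46 mm wide (its y) x 18 mm thick, about 90 g, a rectangle with one half-round end of 23 mm radius at +x; a raised flower 1.5 mm high on its top. Loose; at the start it lies flat in arch_mould with the same yaw. Origin: centre of the 80 x 46 mm outline on its underside; z is up through the flower side
- arch_mould: Grey casting mould, 108 (x) x 104 (y) x 20 mm high, fixed. Its floor is 6 mm thick and the plaque lies on that floor, 2 mm clear of the walls, its top 4 mm proud of the rim. In the middle of each long side of the plaque (at +y and -y) the wall is cut away down to the 6 mm floor, 48 mm long (x) and open to the outside, so that fingers can reach the plaque's straight sides and close along y. Origin: centre of its underside. It may stand left or right of the round mould
- round_plaque: Round plaster plaque, 60 mm in diameter, 18 mm thick, lying loose in the round mould; a bystander that stays there. Origin: centre of its underside
- cork_mat: Cork mat, 110 (x) x 130 (y) x 8 mm thick, fixed on the table. Origin: centre of its underside, so its top lies 8 mm above
- case: Wooden paint case, fixed, 160 (x) x 240 (y) x 65 mm high without the lid, filled with paint pots. Origin: centre of its underside; the lid is hinged along its -x edge (the robot's side), the free edge with the handle is at +x, so the lid opens towards the robot
- lid (a joint): Lid of the case, 10 mm thick, about 350 g (0.28 to 0.46 kg); angle in rad, 0 shut, growing as it opens, 50 degrees = 0.873, stop at 1.35. The hinge is almost frictionless: the lid falls shut when let go
- lid_hinge (a point): Middle of the lid's hinge line, which runs along the case's y at the case's -x edge, 65 mm above the case's underside. Axes: those of the lid
- lid_handle (a point): Middle of the lid's suitcase handle: a round black bar 12 mm in diameter and 110 mm long, parallel to the hinge, 45 mm beyond the lid's free edge and 205 mm from the hinge, with free space all round between its two end arms; in the lid's frame (x from the hinge along the lid to the handle, z out of its outer face) it lies at x 205, z 5 mm from the hinge. A loosely turning grip: the bar, being round, pivots between the gripper's pads
- paint_jar_a: round paint jar 40 mm in diameter, 45 mm high, standing loose; a bystander. Origin: centre of its underside
- paint_jar_b: round paint jar 40 mm in diameter, 45 mm high, standing loose; a bystander. Origin: centre of its underside
- paint_jar_c: round paint jar 40 mm in diameter, 45 mm high, standing loose; a bystander. Origin: centre of its underside
- cup_a: open white paper cup, 76 mm across the rim, 90 mm high, standing loose; a bystander. Origin: centre of its underside
- cup_b: open white paper cup, 76 mm across the rim, 90 mm high, standing loose; a bystander. Origin: centre of its underside
- paint_brush: slim paint brush 180 mm long and 8 mm thick, blue handle, lying loose beyond the mat; a bystander
- phone: black phone, 150 x 72 x 9 mm, lying loose near the robot; a bystander
Not all that is in view belongs to the job. Leave any green or red look-alike of the arch_plaque alone. Several things look just like the cork_mat: the one meant starts farthest from the robot's base.

How it is judged:
By the outcome, as a careful person would: the job done as asked, in the order asked, and still so for the second after the job is handed in, while the arm keeps its last pose, push and grip.
It also fails if it takes over 54 s, if anything falls off the work surface, if the arm or the gripper's body presses on something with over 40 N, if the wrist force passes 120 N, or if a joint passes its speed limit or range.

## Working session

There is one attempt and no reset: what is moved stays moved. The work goes in short steps, each a Python script; the robot and the scene stay as the last script left them, time stands still between calls to the robot, and variables do not carry over. Pictures are saved under pics/ and viewed, at most 10 in all, crops included, and the job is handed in when it is done.

```bash
mkdir -p pics; cat > h.py <<'E'
import numpy as np, cv2
from plant import bot
def grab(n):
    f=bot.grab_frame(n); np.savez('%s.npz'%n,**f); return f
def load(n): return dict(np.load('%s.npz'%n))
def cloud(f):
    h,w=f['range_z'].shape; v,u=np.mgrid[:h,:w]; z=f['range_z']
    c=np.stack([(u-f['cx'])/f['fx']*z,(v-f['cy'])/f['fy']*z,z],-1)
    return (c-f['t'])@f['R']
def ray(f,u,v,z):
    d=f['R'].T@np.array([(u-f['cx'])/f['fx'],(v-f['cy'])/f['fy'],1]); o=-f['R'].T@f['t']
    return o+d*(z-o[2])/d[2]
E
python3 - <<'E'
from h import *
for n in('top','side'):
    f=grab(n); im=f['image'][:,:,::-1]
    cv2.imwrite('pics/%s0.png'%n,cv2.resize(im,(800,600)))
    print(n,f['fx'],f['cx'],f['cy'],-f['R'].T@f['t'],f['R'].round(2).tolist())
print(bot.grip_depth,bot.state())
E
```

```text
top 463.03963021693295 244.44402332729015 187.88692712061516 [ 0.40700315 -0.05590976  1.25847344] [[-0.03, -1.0, 0.0], [-0.99, 0.03, -0.11], [0.1, -0.01, -0.99]]
side 365.2202057481692 253.84453808136286 194.5252100321836 [ 0.51858514 -0.72774311  0.63020566] [[1.0, -0.02, 0.02], [0.0, -0.66, -0.75], [0.02, 0.75, -0.66]]
0.1713 {'clock': 0.1, 'q': array([-7.80709512e+01,  2.81632068e+01,  8.93477252e+01,  5.89562837e-04,
        6.25495534e+01, -6.04917233e+00]), 'joint_velocities': array([-0.05669888, -0.14915147,  0.04554363,  0.00544654, -0.07421608,
       -0.01148093]), 'effort': array([ 2.92796860e-03, -6.13623905e+01, -2.58605701e+01,  6.94296788e-02,
        4.70320636e-02, -4.78959703e-05]), 'eef_pos': array([ 0.1929399 , -0.59444767,  0.40418627]), 'eef_rot': array([[ 9.51175387e-01,  3.08650837e-01, -2.09272647e-04],
       [ 3.08650884e-01, -9.51174832e-01,  1.03475700e-03],
       [ 1.20323741e-04, -1.04882758e-03, -9.99999443e-01]]), 'force': array([ 0.46428917, -1.02980549,  0.13115213]), 'wrist_torque': array([ 0.06431677, -0.06317726, -0.02932237]), 'grasp_force': 0.0, 'finger_gap': 0.09521116739334233}
```

View pics/top0.png

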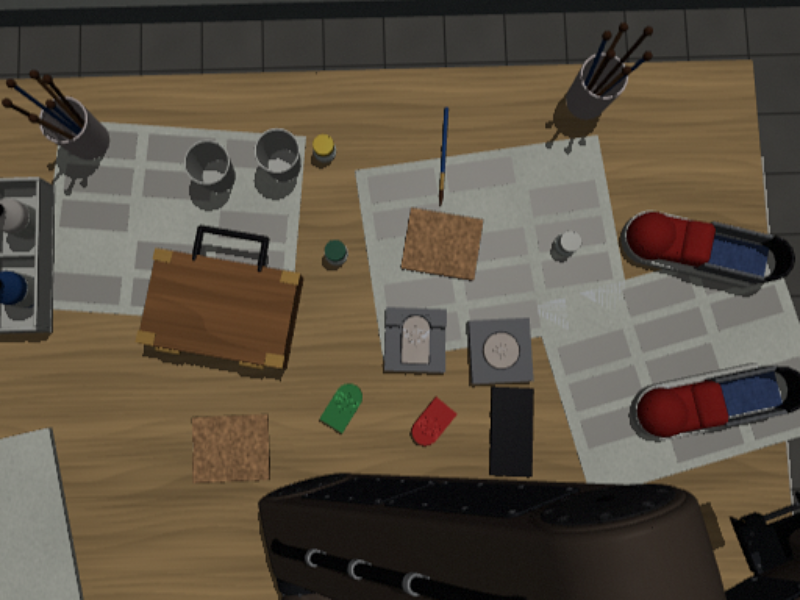

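View pics/side0.png

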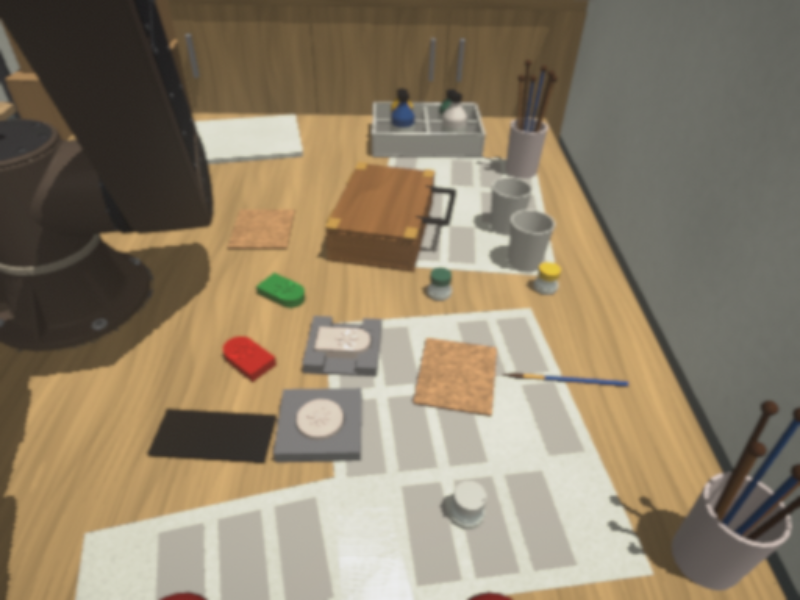

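The top view (800-wide) shows these candidates:
- **Plaque:** pale arch in the slotted grey mould at (415,340). The look-alikes are green (342,407), red (433,422) and the round plaque (500,350).
- **Mats:** far one at (442,243), near one at (230,448).
- **Case:** at (220,310), with its black handle at (230,248).

I choose the pale arch and the far mat, and will check both in a close crop.

```bash
cat > meas.py <<'E'
from h import *
def comp(mask,seed):
    m=cv2.morphologyEx(mask.astype(np.uint8),cv2.MORPH_OPEN,np.ones((2,2)))
    n,l,s,c=cv2.connectedComponentsWithStats(m)
    d=[9e9]+[np.hypot(*(c[i]-seed))+(1e3 if s[i,4]<60 else 0) for i in range(1,n)]
    return (l==int(np.argmin(d))).astype(np.uint8)
def rect(f,m,z):
    c=max(cv2.findContours(m,cv2.RETR_EXTERNAL,cv2.CHAIN_APPROX_NONE)[0],key=cv2.contourArea)[:,0]
    P=np.array([ray(f,u,v,z)[:2] for u,v in c],np.float32)*1000
    (cx,cy),(w,h),a=cv2.minAreaRect(P)
    return P,np.array([cx,cy]),w,h,a
E
python3 - <<'E'
from meas import *
f=load('top'); im=f['image']; hsv=cv2.cvtColor(im,cv2.COLOR_RGB2HSV); C=cloud(f); s=512/800
H,S,V=[hsv[...,i].astype(int) for i in range(3)]
for n,u,v in [('plaque',415,345),('rim',392,355),('mat',442,243),('mat2',230,448),('lid',220,310),('table',340,470),('round',500,350),('handle',232,233)]:
    j,i=int(u*s),int(v*s); print(n,hsv[i,j],C[i,j].round(3))
print('above handle max z',(C[140:175,120:175,2]).max())
uu,vv=np.meshgrid(np.arange(512),np.arange(384))
def near(u,v,r): return (np.hypot(uu-u*s,vv-v*s)<r)
full={}
m=comp(near(415,340,26)&(V>125)&(C[...,2]>.012),(415*s,340*s)); full['plaque']=m; r=rect(f,m,.0235); print('plaque',m.sum(),r[1:])
m=comp(near(442,243,40)&(S>80)&(H<20),(442*s,243*s)); full['mat']=m; print('mat',m.sum(),rect(f,m,.008)[1:])
m=comp((V<50)&near(232,248,40),(232*s,240*s)); full['h']=m; print('handle',m.sum(),rect(f,m,.07)[1:])
o=im[:,:,::-1].copy()
for m in full.values():
    cv2.drawContours(o,cv2.findContours(m,cv2.RETR_EXTERNAL,cv2.CHAIN_APPROX_NONE)[0],-1,(255,0,255),1)
cv2.imwrite('pics/ov.png',cv2.resize(o[125:250,115:345],None,fx=3.4,fy=3.4,interpolation=cv2.INTER_NEAREST))
E
```

```text
plaque [ 13  26 118] [ 0.45  -0.117  0.026]
rim [105   6  83] [ 0.432 -0.076  0.02 ]
mat [ 14 122 115] [ 0.626 -0.17   0.008]
mat2 [ 14 121 105] [0.285 0.201 0.012]
lid [ 13 149  96] [0.514 0.203 0.077]
table [ 18 115 122] [0.242 0.017 0.004]
round [ 14  28 139] [ 0.435 -0.262  0.027]
handle [90 18 14] [0.64  0.182 0.078]
above handle max z 1.2584734414976608
plaque 423 (array([ 454.88833618, -122.37325287]), 42.712337493896484, 74.59172058105469, 88.07787322998047)
mat 1862 (array([ 621.53967285, -174.33969116]), 129.4434814453125, 109.52665710449219, 78.73063659667969)
handle 336 (array([613.59490967, 182.99230957]), 122.548828125, 58.967716217041016, 78.77494812011719)
```

View pics/ov.png

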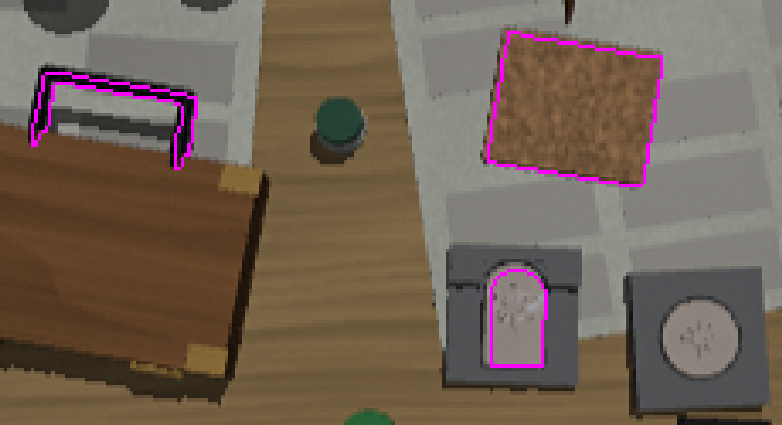

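The overlay shows the arch plaque, the far mat and the handle are the right objects. The plaque mask is slightly tight, so I'll refine it, then measure the handle bar and the cups near it.

```bash
python3 - <<'E'
from meas import *
uu,vv=np.meshgrid(np.arange(512),np.arange(384)); s=.64
for n,(pu,pv) in dict(top=(415*s,340*s),side=(343*s,340*s)).items():
    f=load(n); hsv=cv2.cvtColor(f['image'],cv2.COLOR_RGB2HSV).astype(int)
    m=comp((np.hypot(uu-pu,vv-pv)<30)&(hsv[...,1]>16)&(hsv[...,1]<60)&(hsv[...,0]<25)&(hsv[...,2]>75),(pu,pv))
    P,c,w,h,a=rect(f,m,.024); print(n,m.sum(),c,w,h,a)
    e=P[:,0]
    if n=='side':
        m=comp((np.hypot(uu-457*s,vv-375*s)<40)&(hsv[...,1]>80)&(hsv[...,0]<20),(457*s,375*s)); print('mat',rect(f,m,.008)[1:])
f=load('top'); C=cloud(f); hsv=cv2.cvtColor(f['image'],cv2.COLOR_RGB2HSV).astype(int)
# lid top + handle from depth
m=(np.hypot(uu-232*s,vv-248*s)<40)&(hsv[...,2]<50)
out=[]
for u in range(int(200*s),int(268*s)):
    v=np.where(m[:,u])[0]
    if len(v): 
        v0=v[0]; k=0
        while m[v0+k,u]: k+=1
        p=ray(f,u,v0+(k-1)/2,.070); out.append((p[0],p[1],k,C[v0+k//2,u,2]))
print(np.array(out).round(3)[::3])
print('lid z',np.median(C[180:215,110:170,2]))
for n,u,v in(('cupA',208,165),('cupB',277,155)):
    d=(np.hypot(uu-u*s,vv-v*s)<26)&(C[...,2]>.078)&(C[...,2]<.11); p=C[d]; print(n,p[:,:2].min(0),p[:,:2].max(0),d.sum())
E
```

```text
top 455 [ 454.91793823 -120.97214508] 45.290283203125 79.95891571044922 87.86988830566406
side 728 [ 460.17425537 -124.84390259] 85.44561767578125 75.45886993408203 0.276681125164032
mat (array([ 627.73443604, -177.67488098]), 130.16079711914062, 107.94644165039062, 78.51242065429688)
[[6.35e-01 2.35e-01 1.70e+01 7.70e-02]
 [6.49e-01 2.28e-01 4.00e+00 7.70e-02]
 [7.14e-01 2.19e-01 1.00e+00 2.00e-03]
 [7.15e-01 2.12e-01 2.00e+00 1.40e-02]
 [7.17e-01 2.04e-01 3.00e+00 2.60e-02]
 [7.16e-01 1.96e-01 3.00e+00 1.70e-02]
 [7.20e-01 1.88e-01 2.00e+00 5.00e-03]
 [6.40e-01 1.81e-01 4.00e+00 7.70e-02]
 [6.39e-01 1.73e-01 3.00e+00 7.60e-02]
 [6.37e-01 1.65e-01 4.00e+00 7.50e-02]
 [6.35e-01 1.57e-01 3.00e+00 7.50e-02]
 [6.34e-01 1.50e-01 4.00e+00 7.40e-02]
 [6.32e-01 1.42e-01 3.00e+00 8.10e-02]
 [6.07e-01 1.34e-01 2.20e+01 7.60e-02]
 [6.15e-01 1.27e-01 1.40e+01 7.60e-02]]
lid z 0.07608441653270653
cupA [0.72160909 0.18281182] [0.7968462  0.25650203] 187
cupB [0.73794699 0.06646634] [0.81322688 0.13958795] 184
```

```bash
cat >> h.py <<'E'
def down(yaw):  # closing direction = yaw+90, pick the turn with the smaller last joint
    def R(a):
        y=np.array([np.cos(a),np.sin(a),0]); z=np.array([0,0,-1.]); return np.stack([np.cross(y,z),y,z],1)
    return R(np.radians(yaw+90)),R(np.radians(yaw-90))
E
python3 - <<'E'
from h import *
p=np.array([.4573,-.1226]); 
for R in down(-2.1):
    print(bot.solve_ik([*p,.30],R))
for R in down(-11.3): print('mat',bot.solve_ik([.6246,-.176,.3],R))
# handle feasibility
yw=np.radians(-11.2); ex=np.array([np.cos(yw),np.sin(yw),0]); ez=np.array([0,0,1.]); ey=np.cross(ez,ex)
bar=np.array([.642,.180,.070]); 
for b in(22,26,10,0,-8):
    B=np.radians(b); z=-np.sin(B)*ex-np.cos(B)*ez; 
    for sg in(1,-1):
        y=sg*(np.cos(B)*ex-np.sin(B)*ez); R=np.stack([np.cross(y,z),y,z],1)
        for th in(0,50):
            t=np.radians(th); q=bar-.205*ex-.005*ez+ex*(.205*np.cos(t)-.005*np.sin(t))+ez*(.205*np.sin(t)+.005*np.cos(t))
            g=q-.028*ey-z*.181; s=bot.solve_ik(g,R); print(b,sg,th,None if s is None else s.round(0))
E
```

```text
[-2.30088661e+01  2.47519590e+01  1.16578623e+02 -2.54444375e-14
  3.86694180e+01 -1.10908866e+02]
[-2.30088661e+01  2.47519590e+01  1.16578623e+02 -2.54444375e-14
  3.86694180e+01  6.90911339e+01]
mat [-2.15653913e+01  3.64176968e+01  9.16088964e+01 -2.54444375e-14
  5.19734068e+01 -1.00265391e+02]
mat [-2.15653913e+01  3.64176968e+01  9.16088964e+01 -2.54444375e-14
  5.19734068e+01  7.97346087e+01]
22 1 0 [ 5. 48. 78.  6. 75. 14.]
22 1 50 [ 7. 33. 83.  7. 85. 16.]
22 -1 0 None
22 -1 50 None
26 1 0 [ 5. 50. 76.  7. 80. 13.]
26 1 50 [ 7. 35. 81.  8. 89. 16.]
26 -1 0 None
26 -1 50 None
10 1 0 [ 6. 43. 86.  3. 60. 16.]
10 1 50 [ 9. 28. 89.  4. 72. 18.]
10 -1 0 None
10 -1 50 None
0 1 0 [ 8. 40. 93. -0. 47. 19.]
0 1 50 [10. 25. 95. -0. 60. 21.]
0 -1 0 None
0 -1 50 None
-8 1 0 [ 9. 38. 98. -5. 36. 24.]
-8 1 50 [ 12.  22. 100.  -4.  51.  25.]
-8 -1 0 None
-8 -1 50 None
```

```bash
python3 - <<'E'
from h import *
R=down(-2.1)[1]; p=[.4573,-.1226]
bot.reach([*p,.30],R)
f=grab('top'); g=grab('side')
hit=bot.servo_line([*p,.199],feed=.08,until_force=12)
s=bot.state(); print(hit,s['eef_pos'],s['force'],s['clock'])
if not hit:
    bot.close_gripper(20); s=bot.state(); print(s['finger_gap'],s['grasp_force'],s['force'])
    bot.servo_line([*p,.30],feed=.08); s=bot.state(); print(s['finger_gap'],s['grasp_force'],s['clock'])
f=grab('side'); a=grab('top')
cv2.imwrite('pics/lift.png',np.hstack([cv2.resize(f['image'][80:330,120:370],(400,400)),cv2.resize(a['image'][100:300,180:380],(400,400))])[:,:,::-1])
E
```

```text
False [ 0.45736368 -0.12261454  0.19937962] [-0.68177198 -0.47642151 -0.45638173] 3.5917
0.04642384244225107 20.064546167850494 [10.02898419 21.10534356  0.33613086]
0.04630511604556336 19.74406599998474 5.85
```

View pics/lift.png

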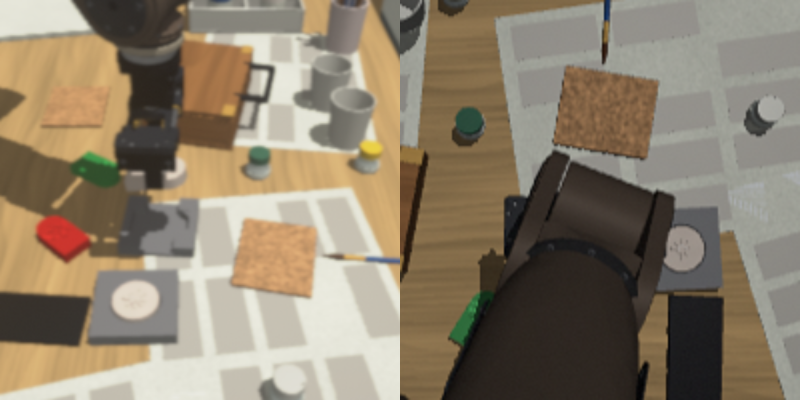

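The side view shows the plaque held above its empty mould at about (170,175). The mat is clear, and the round plaque is still in its mould. Next is placing.

```bash
python3 - <<'E'
from h import *
R=down(-11.3)[1]; p=[.6239,-.1750]
bot.reach([*p,.27],R)
bot.servo_line([*p,.208],feed=.1)
hit=bot.servo_line([*p,.2000],feed=.015,until_force=3)
s=bot.state(); print(hit,s['eef_pos'],s['force'],s['finger_gap'],s['clock'])
if hit or s['eef_pos'][2]<.2025:
    bot.ungrasp(); bot.servo_line([*p,.32],feed=.15)
q=s['q']; 
# move aside for the view, towards the case
bot.reach([.50,.12,.42],down(-11.2)[0]) if False else None
f=grab('side'); a=grab('top'); print(bot.state()['clock'])
cv2.imwrite('pics/placed.png',np.hstack([cv2.resize(f['image'][150:300,200:350],(400,400)),cv2.resize(a['image'][100:300,180:380],(400,400))])[:,:,::-1])
E
```

```text
True [ 0.62415049 -0.1749403   0.20510197] [ 0.61831189 -0.05499884  2.23008575] 0.04567610191711907 7.8
9.7833
```

View pics/placed.png

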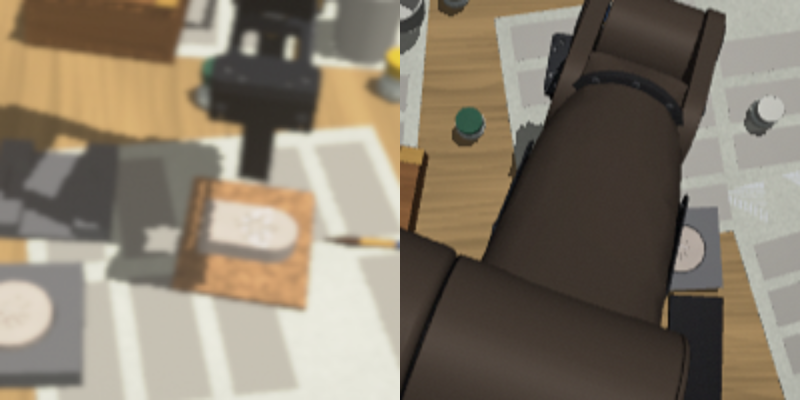

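The side view shows the plaque flat on the mat at about (250,225) with the flower up. Next I move over to the handle, then measure the plaque against the mat with the top camera unobstructed.

```bash
cat > lid.py <<'E'
from meas import *
yw=np.radians(-11.2); ex=np.array([np.cos(yw),np.sin(yw),0]); ez=np.array([0,0,1.]); ey=np.cross(ez,ex)
def rot(b):
    B=np.radians(b); z=-np.sin(B)*ex-np.cos(B)*ez; y=np.cos(B)*ex-np.sin(B)*ez
    return np.stack([np.cross(y,z),y,z],1)
def pose(bar,b,back=0.,depth=.181): R=rot(b); return bar-R[:,2]*(depth+back),R
OFF=-.028
E
python3 - <<'E'
from lid import *
bar=np.array([.642,.180,.070])+OFF*ey
bot.reach(*pose(bar,22,.12))
f=grab('side'); a=grab('top'); print(bot.state()['clock'])
hsv=cv2.cvtColor(a['image'],cv2.COLOR_RGB2HSV).astype(int); H,S,V=hsv[...,0],hsv[...,1],hsv[...,2]
uu,vv=np.meshgrid(np.arange(512),np.arange(384)); s=.64
n=np.hypot(uu-442*s,vv-243*s)<42
pm=comp(n&(S<65)&(S>10)&(H<25)&(np.hypot(uu-442*s,vv-243*s)<20),(442*s,243*s))
mm=cv2.morphologyEx(comp(n&(S>80)&(H<20),(442*s,243*s))|pm,cv2.MORPH_CLOSE,np.ones((7,7)))
print('plq',pm.sum(),rect(a,pm,.026)[1:]); print('mat',mm.sum(),rect(a,mm,.008)[1:])
o=a['image'].copy()
for m in(pm,mm): cv2.drawContours(o,cv2.findContours(m,cv2.RETR_EXTERNAL,cv2.CHAIN_APPROX_NONE)[0],-1,(255,0,255),1)
cv2.imwrite('pics/chk.png',np.hstack([cv2.resize(f['image'][60:210,180:330],(400,400)),cv2.resize(o[100:230,220:350],(400,400),interpolation=cv2.INTER_NEAREST)])[:,:,::-1])
E
```

```text
11.125
plq 480 (array([ 621.63128662, -177.60775757]), 46.52906036376953, 82.52513885498047, 78.29447937011719)
mat 1860 (array([ 621.53967285, -174.33969116]), 129.4434814453125, 109.52665710449219, 78.73063659667969)
```

View pics/chk.png

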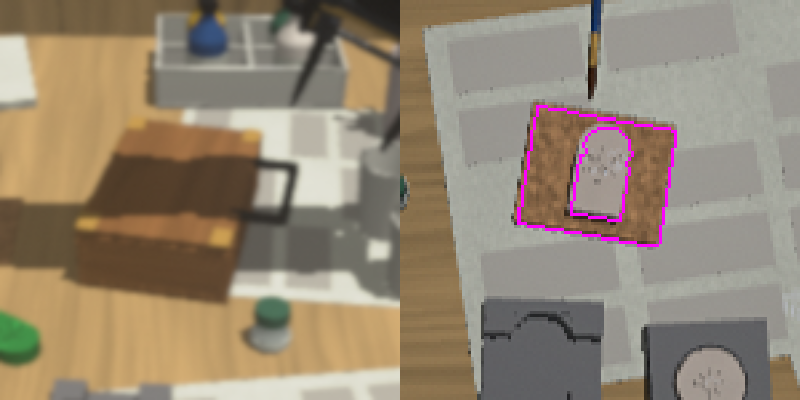

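The top view shows the plaque aligned with the mat and within about 3 mm of its centre, which I accept. The handle bar is visible in the side view, so I cross-check its x position there.

```bash
python3 - <<'E'
from lid import *
f=load('side'); V=f['image'].max(2).astype(int)
for v in range(122,144,2):
    seg=V[v,276:302]; i=276+int(np.argmin(seg)); w=np.clip(110-V[v,i-4:i+5],0,None); u=(w*np.arange(i-4,i+5)).sum()/w.sum()
    p=ray(f,u,v,.07); r=p-np.array([.642,.180,.07]); print(v,round(u,1),V[v,i],p.round(3),'x\'',(r@ex).round(4),'y\'',(r@ey).round(3))
E
```

```text
122 286.9 58 [0.644 0.236 0.07 ] x' -0.0092 y' 0.055
124 289.1 59 [0.649 0.225 0.07 ] x' -0.0015 y' 0.045
126 289.1 68 [0.648 0.213 0.07 ] x' -0.0002 y' 0.034
128 288.6 70 [0.646 0.202 0.07 ] x' -0.0004 y' 0.022
130 288.4 69 [0.644 0.191 0.07 ] x' 0.0 y' 0.011
132 287.7 69 [0.641 0.18  0.07 ] x' -0.0007 y' -0.0
134 287.4 73 [0.64  0.169 0.07 ] x' -0.0002 y' -0.011
136 286.9 62 [0.637 0.159 0.07 ] x' -0.0004 y' -0.022
138 286.3 53 [0.635 0.148 0.07 ] x' -0.0011 y' -0.033
140 285.1 50 [0.63  0.138 0.07 ] x' -0.0031 y' -0.044
142 282.0 49 [0.621 0.128 0.07 ] x' -0.0105 y' -0.056
```

Both views agree on the bar to about 1.5 mm, so I descend with a force guard and close.

```bash
python3 - <<'E'
from lid import *
bar=np.array([.6412,.180,.070])+OFF*ey
hit=bot.servo_line(pose(bar,22)[0],feed=.06,until_force=8)
s=bot.state(); print(hit,s['eef_pos'],pose(bar,22)[0],s['force'],s['clock'])
if not hit:
    bot.close_gripper(20); s=bot.state(); print(s['finger_gap'],s['grasp_force'],s['force'],s['wrist_torque'],s['clock'])
f=grab('side'); cv2.imwrite('pics/grip.png',cv2.resize(f['image'][40:220,180:360],(600,600))[:,:,::-1])
E
```

```text
False [0.70235487 0.13932818 0.23806008] [0.70227392 0.13936343 0.23782028] [-0.68322439 -0.2378419  -0.06087512] 13.2833
0.011377551139309812 19.999682307243347 [-6.26262308  0.61214264  4.15791355] [ 0.11792063  1.05671216 -0.04696202] 14.5583
```

View pics/grip.png

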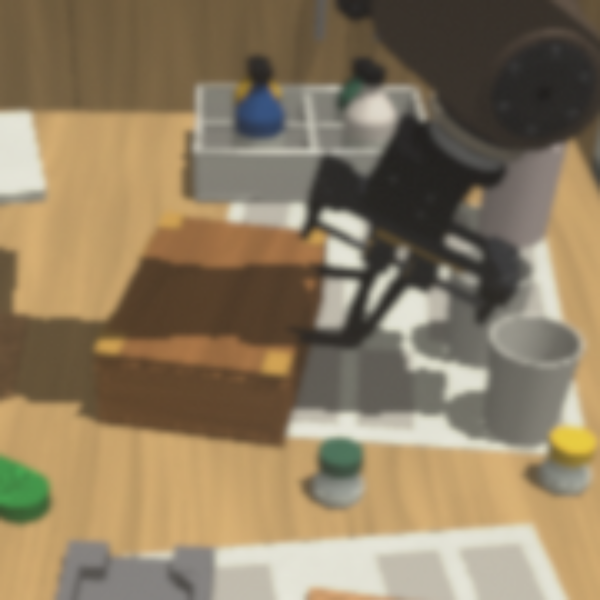

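The picture shows the fingers closed on the bar with the cup clear, and the gap of 11.4 mm matches the bar. I lift along the arc.

```bash
cat >> lid.py <<'E'
BAR=np.array([.6410,.180,.070])+OFF*ey
def at(th,b):
    t=np.radians(th); return pose(BAR-.205*ex-.005*ez+ex*(.205*np.cos(t)-.005*np.sin(t))+ez*(.205*np.sin(t)+.005*np.cos(t)),b)
E
python3 - <<'E'
from lid import *
for th in range(5,51,5):
    p,R=at(th,22-th*.4); bot.servo_line(p,ori=R,feed=.06)
    s=bot.state(); print(th,s['force'].round(1),s['finger_gap'].round(4),s['grasp_force'].round(1),s['clock'])
    if np.linalg.norm(s['force'])>35: break
bot.wait(.5)
s=bot.state(); R=s['eef_rot']; g=s['eef_pos']+R[:,2]*.181; h=BAR-.205*ex-.005*ez; d=g-h
print('angle from tool',np.degrees(np.arctan2(d[2],d@ex)-np.arctan2(5,205)),s['force'])
f=grab('side'); a=grab('top')
cv2.imwrite('pics/lid.png',np.hstack([cv2.resize(f['image'][30:210,150:330],(400,400)),cv2.resize(a['image'][90:270,70:250],(400,400))])[:,:,::-1])
# lid plane from depth: wood-coloured raised points in each camera
for n,F in(('side',f),('top',a)):
    C=cloud(F); hsv=cv2.cvtColor(F['image'],cv2.COLOR_RGB2HSV).astype(int); r=C-h
    x,y,z=r@ex,r@ey,r[...,2]
    m=(hsv[...,1]>90)&(hsv[...,0]<25)&(abs(y-.0)<.15)&(x>-.03)&(x<.13)&(z>.03)&(F['range_z']>0)
    if m.sum()>30: 
        print(n,m.sum()); X=np.stack([x[m],z[m]],1).astype(np.float32); l=cv2.fitLine(X,cv2.DIST_HUBER,0,.01,.01).ravel(); print('plane deg',np.degrees(np.arctan2(l[1],l[0])),l)
E
```

```text
Traceback (most recent call last):
AttributeError: 'float' object has no attribute 'round'
```

Only a print bug. The lid is at 5° and still held, so I continue.

```bash
python3 - <<'E'
from lid import *
for th in range(10,51,5):
    p,R=at(th,22-th*.4); bot.servo_line(p,ori=R,feed=.06)
    s=bot.state(); print(th,s['force'].round(1),round(s['finger_gap'],4),round(s['grasp_force'],1),s['clock'])
    if np.linalg.norm(s['force'])>35: break
bot.wait(.5)
s=bot.state(); R=s['eef_rot']; g=s['eef_pos']+R[:,2]*.181; h=BAR-.205*ex-.005*ez; d=g-h
print('angle from tool',np.degrees(np.arctan2(d[2],d@ex)-np.arctan2(5,205)),s['force'])
f=grab('side'); a=grab('top')
cv2.imwrite('pics/lid.png',np.hstack([cv2.resize(f['image'][30:210,150:330],(400,400)),cv2.resize(a['image'][90:270,70:250],(400,400))])[:,:,::-1])
for n,F in(('side',f),('top',a)):
    C=cloud(F); hsv=cv2.cvtColor(F['image'],cv2.COLOR_RGB2HSV).astype(int); r=C-h
    x,y,z=r@ex,r@ey,r[...,2]
    m=(hsv[...,1]>90)&(hsv[...,0]<25)&(abs(y)<.15)&(x>-.03)&(x<.13)&(z>.03)&(F['range_z']>0)
    if m.sum()>30:
        X=np.stack([x[m],z[m]],1).astype(np.float32); l=cv2.fitLine(X,cv2.DIST_HUBER,0,.01,.01).ravel(); print(n,m.sum(),'plane deg',np.degrees(np.arctan2(l[1],l[0])),l)
E
```

```text
10 [-6.4  2.6 -4.1] 0.0116 20.0 15.625
15 [-6.9  1.8 -4.9] 0.0114 20.0 16.1417
20 [-5.2  3.5 -4.2] 0.0114 20.0 16.6583
25 [-4.2  2.4 -4.5] 0.0113 20.0 17.1833
30 [-3.9  3.9 -4. ] 0.0112 20.0 17.7083
35 [ 3.1  3.9 -1.8] 0.0117 20.0 18.2333
40 [ 5.3  3.7 -0.3] 0.0112 20.0 18.7667
45 [5.7 4.5 1.1] 0.0113 20.0 19.3
50 [7.2 4.2 4.5] 0.0115 20.0 19.8333
angle from tool 49.740253775181095 [6.1724292  4.31824164 4.53189766]
side 974 plane deg 54.867245 [0.57547283 0.8178209  0.07022488 0.09941756]
top 1369 plane deg 81.55204 [0.14691103 0.9891497  0.05276518 0.11226329]
```

View pics/lid.png

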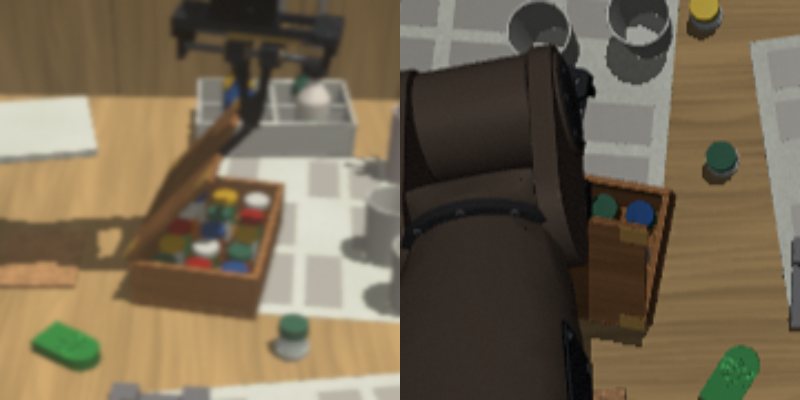

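The side view shows the lid open and held by the gripper, with the pots exposed. As an angle check, I fit a plane to the clean patch of the lid's outer face in the top view, about px u 157–176, v 196–230.

```bash
python3 - <<'E'
from lid import *
a=load('top'); C=cloud(a)[197:229,158:174].reshape(-1,3); h=BAR-.205*ex-.005*ez; r=C-h
x,z=r@ex,r[:,2]
l=cv2.fitLine(np.stack([x,z],1).astype(np.float32),cv2.DIST_HUBER,0,.001,.001).ravel()
n=np.array([-l[1],l[0]]); print('deg',np.degrees(np.arctan2(l[1],l[0])),'offset from hinge',-(l[2:]@-n),'xz range',x.min(),x.max(),z.min(),z.max())
E
```

```text
deg 49.085224 offset from hinge 0.010894403 xz range 0.007959511190736087 0.08561683677697593 0.022960709970605855 0.11776344525032156
```

The patch gives 49.1° with a 10.9 mm offset (lid thickness 10 mm), and the tool pose gives 49.7°. I nudge up half a degree, then hand in.

```bash
python3 - <<'E'
from lid import *
p,R=at(50.5,2); bot.servo_line(p,ori=R,feed=.02); bot.wait(.5)
s=bot.state(); print(s['force'],s['finger_gap'],s['grasp_force'],s['clock'])
print(bot.hand_in())
E
```

```text
[6.68705612 4.16592717 3.92611335] 0.011414875158358612 19.9907585978508 21.1833
the job is handed in; nothing more can be done
None
```

I handed the job in at 21.2 s: the arch plaque lies flat and flower side up, about 3 mm off the centre of the far mat, and the gripper is still holding the lid open at about 50°.

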